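# Hang the wheel on the slanted stub axle

## Robot

A 6-joint arm with a two-finger parallel gripper is mounted at the origin on the work surface. World frame = base frame: x ahead of the robot, y to its left, z up, the work surface at z = 0. Lengths are in m, angles in rad, forces in N, time in s.
With the tool pointing down it reaches from about 0.35 to 0.975 m from the base axis. Payload 4.9 kg.
Tool frame: the origin (TCP) lies midway between the tips of the shut fingers; the grasp point (between the pads) lies 19 mm behind it; z points along the fingers, y is the direction in which the jaws open and shut (so a half turn about z gives the same grasp; the last joint's range is limited). The gripper opens to 85 mm and grips with 20 to 120 N. Pads are 22 mm wide; open, the fingers measure 114 mm over their backs; the gripper's body (76 mm by 85 mm) begins 54 mm behind the grasp point. The pads swing forward as they close: fully open they stand 13 mm farther back than shut.
Start: joints at [-1.361, 0.053, 1.613, -0, 1.476, -0.119], TCP at [0.202, -0.592, 0.231] pointing down, gripper open.
Joint ranges: [-3.01, 3.01], [-1.01, 2.22], [0.06, 2.58], [-1.02, 4.17], [0.09, 2.62], [-3.14, 3.14]. Speed limits (rad/s): [2.57, 2.57, 3.14, 3.14, 3.14, 3.14].

## Interface

Orientations are given as a rotation vector (axis times angle).
In Python, from station import ctrl gives the robot as it stands.
- The arm moves only by the tool apply_moves, never from a script. Its argument "rows" is a list of rows, each a list of 6 numbers: the shift along the tool's x, y, z in cm, then the turn, a rotation vector about the tool's x, y, z in units of 5 degrees (1.0 is 5 degrees). In form: [[x, y, z, rx, ry, rz], ...]. A call has 1 to 20 rows; each row is the pose to reach, as a shift and turn from the pose measured when the call began, along the tool's axes at that moment; what a row does not reach only later rows make up. A row lasts 1/10 s, in which the tool goes at most 50 mm and 8.59 degrees, less where a joint would pass 70% of its speed; a pose out of reach is approached as far as the arm can. A call with a gripper value outside its range is refused whole. "grip" is the closure, from 0 (fully open) to 1 (shut), set as the call begins (left out, the last holds). The fingers move at their own pace and stop on an object; "squeeze" is the grip in N (left out, the last holds). Time passes only in rows, so rows that repeat a pose let the fingers close. It gives the time, the measured TCP pose, the force and the opening at its end, in the units of the state.
- ctrl.get_obs(): the state, without advancing time (a new reading comes with each control period).
- ctrl.get_image(name): name is "scene" or "top"; returns a dict with "color" (384x512x3 uint8, blue, green, red), "mtx" (3x3 intrinsics, pixels), "rvec" (rotation vector, rad) and "tvec" (3), from world to camera coordinates, as OpenCV has them. Camera axes: x right, y down, z forward; pixel columns grow to the right and rows downward; lengths in m; the calibration is good to about 2 mm. A picture is of the moment at which its call begins. There is no depth.
- ctrl.finish_job(): hands the job in, once; it reports no verdict.
The state is a dict: "t": time; "q": joint angles; "dq": joint speeds; "effort": joint torques, N m; "tool_pos": TCP position; "tool_rot": TCP orientation; "contact_force": force on the tool from outside, world axes, zero at the start; "wrist_torque": the same for the moment, N m; "opening": finger opening in m.
Only numpy, scipy, OpenCV 4.12 (cv2) and the standard library are available. Lean on these libraries where they do the work, as an engineer would, in place of code of your own. Each camera call takes 0.05 s, during which the arm holds its last target.

## Task

The model aircraft's undercarriage leg is clamped in the bench vice with its stub axle slanting upward. Pick up the wheel, slide it onto the axle along the axle's slope, and, pressing only lightly so the brake's drive pins are not bent, turn it against the pins until they drop into its pockets and the wheel goes fully home against the shoulder. Let go and leave it hanging there, without disturbing the glue bottle, screwdriver and parts tray.

Things in the scene. Friction and masses are not known exactly. Their poses are not given: they have to be found in the camera images.
- wheel_center (a point): Centre, half-way through its width, of the loose wheel: black tyre 60 mm in diameter, 24 mm wide, aluminium hub with a plain 10.5 mm through bore, about 0.12 kg. It starts lying flat, inner side down, on the 3 mm bench mat. z is the wheel's axis, from the inner to the outer side.
- wheel_inner (a point): Centre of the wheel's inner face (12 mm below its centre). The face has five straight radial pockets, 6.4 mm wide and 10 mm deep, every 72 degrees, one along +x; the ribs between them, out to 21 mm from the axis, are flush with the hub.
- axle_seat (a point): Centre of the shoulder at the axle's root, where the inner face of the wheel must end up. z points along the axle to its free end, 50 to 62 degrees above horizontal, leaning towards -y and a little towards the robot; y points along the leg to the vice. The leg's 13 mm strut lies 23 mm behind the shoulder plane: fingertips may stand 15 mm past the wheel's inner face.
- axle_tip (a point): Free end of the steel stub axle, 35 mm from the shoulder, axes as axle_seat. The axle is 9 mm in diameter; its last 5.5 mm are a cone down to 3.6 mm.
- pin_plane (a point): Point on the axle's axis level with the ends of the five brass drive pins (4.5 mm thick, 17.5 mm from the axis, every 72 degrees, 6 mm above the shoulder); axes as axle_seat. They stand on the 43 mm copper brake rotor; the brake drags (0.06 N m), so a wheel pushed harder than about 4 N takes the rotor round with it. The pins' angle is not reported: feel for it; free play 6 degrees.
- vice: Blue bench vice fixed to the bench, base 104 mm in diameter; origin at the centre of its underside, on the mat. Its jaws (64 mm wide along its y, top 130 mm above its underside) hold the leg along its y axis, 118 mm above its underside. The axle stands 135 mm from the vice's centre towards -y; the leg's other end ends 85 mm from it towards +y.
- glue_center (a point): Bystander: white glue bottle with a red cap, 34 mm in diameter, 95 mm tall, standing; the point is half-way up, z up.
- driver: Bystander: orange-handled screwdriver about 160 mm long lying along its x axis; origin under its middle.
- tray_center (a point): Bystander: grey plastic parts tray 110 x 75 x 24 mm (long side along its x); point at its centre, 12 mm up.
Not all that is in view belongs to the job. What is meant by the part that bears wheel_center is not orange, and is the smaller of those in its own colour.

How it is judged:
By the outcome, as a careful person would: the job done as asked, in the order asked, and still so for the second after the job is handed in, with the robot touching nothing.
It also fails if it takes over 69 s, if anything falls off the work surface, if the arm or the gripper's body presses on something with over 40 N, if the wrist force passes 120 N, or if a joint passes its speed limit or range.

## Working session

There is one attempt and no reset: what is moved stays moved. The work goes in short steps, Python scripts to look and compute and a tool call to move; the robot and the scene stay as the last step left them, time stands still between calls to the robot, and variables do not carry over. Pictures are saved under pics/ and viewed, and the job is handed in when it is done.

Besides the shell and the picture viewer there is one more tool, called as name(argument=value, ...), one argument or row to a line, values as JSON. apply_moves: Moves the arm, as the interface text tells. Its arguments: {"type":"object","properties":{"rows":{"type":"array","items":{"type":"array","items":{"type":"number"}}},"grip":{"type":"number"},"squeeze":{"type":"number"}},"required":["rows"]}

```bash
ls; mkdir -p pics; python3 - <<'E'
from station import ctrl
import cv2
print(ctrl.get_obs())
for n in ("scene","top"):
    d=ctrl.get_image(n); cv2.imwrite(f"pics/{n}0.png",d["color"]); print(n,d["mtx"].tolist(),d["rvec"],d["tvec"])
    import numpy as np; R=cv2.Rodrigues(np.array(d["rvec"]))[0]; print("cam",-R.T@np.array(d["tvec"]).ravel(), R.tolist())
E
```

```text
pics
{'t': 0.0, 'q': array([-1.36099919e+00,  5.33845834e-02,  1.61430259e+00,  5.43540073e-06,
        1.47600027e+00, -1.18994190e-01]), 'dq': array([-0.00247839, -0.0004864 , -0.00061171,  0.00085681, -0.00251361,
        0.0001233 ]), 'effort': array([-1.63974048e-03, -3.93690383e+01, -3.70178425e+01, -3.40751894e-04,
        7.06750201e-03, -9.70515657e-06]), 'tool_pos': array([ 0.20168588, -0.59090154,  0.2300407 ]), 'tool_rot': array([-3.09717141e+00, -5.13797716e-01,  1.40757571e-04]), 'contact_force': array([ 0.43060045,  0.61477318, -0.44158275]), 'wrist_torque': array([ 0.00289752, -0.04482769, -0.04678168]), 'opening': 0.08554239051191523}
scene [[392.5406812358058, 0.0, 258.16574779274697], [0.0, 392.5406812358058, 193.44926856523702], [0.0, 0.0, 1.0]] [ 2.13739072  0.58633702 -0.31029423] [-0.53251966 -0.06540733  1.49472601]
cam [ 1.1041875  -0.79305674  0.82090933] [[0.8577666816137123, 0.5139682957343858, -0.008538787577411638], [0.29612912340659886, -0.5076542211260853, -0.8090702899274619], [-0.42017122960031494, 0.6914649541030687, -0.5876498575371228]]
top [[350.6121601448676, 0.0, 251.74140127442578], [0.0, 350.6121601448676, 191.129423161729], [0.0, 0.0, 1.0]] [ 2.10801982 -2.1127231   0.16023805] [0.05228893 0.62564703 0.83675859]
cam [0.46214377 0.02226267 0.93822214] [[0.0007569521853516559, -0.9994750627477833, -0.03238867037566419], [-0.9831572518045393, 0.005175546442762635, -0.18268834648976479], [0.18276007563889507, 0.03198144249925482, -0.98263723829709]]
```

View pics/scene0.png

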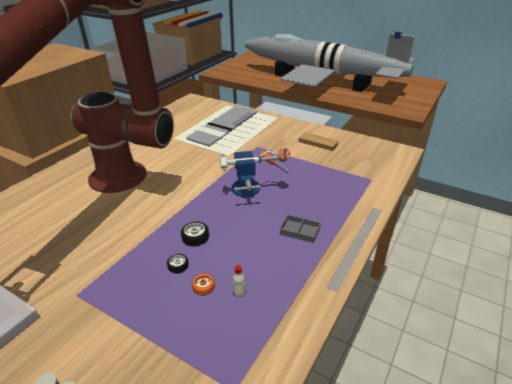

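View pics/top0.png

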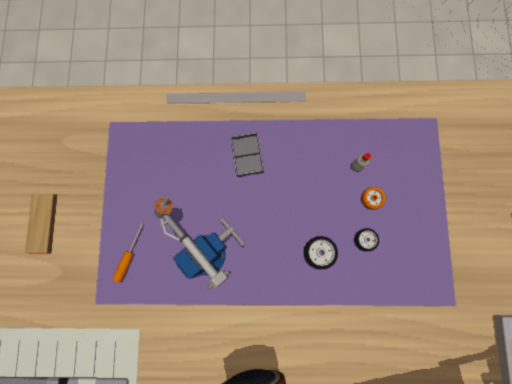

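```bash
python3 - <<'E'
import cv2,numpy as np
s=cv2.imread("pics/scene0.png");t=cv2.imread("pics/top0.png")
def c(im,x0,y0,x1,y1,f,n): cv2.imwrite(n,cv2.resize(im[y0:y1,x0:x1],None,fx=f,fy=f,interpolation=cv2.INTER_CUBIC))
a=cv2.resize(s[140:210,210:310],(800,560),interpolation=cv2.INTER_CUBIC);cv2.imwrite("pics/sv.png",a)
a=cv2.resize(t[185:295,110:250],(764,600),interpolation=cv2.INTER_CUBIC);cv2.imwrite("pics/tv.png",a)
a=cv2.resize(t[180:280,290:400],(396,360),interpolation=cv2.INTER_CUBIC)
b=cv2.resize(s[215:305,155:254],(396,360),interpolation=cv2.INTER_CUBIC);cv2.imwrite("pics/wh.png",np.hstack([a,b]))
E
```

```text
(no output)
```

View pics/sv.png

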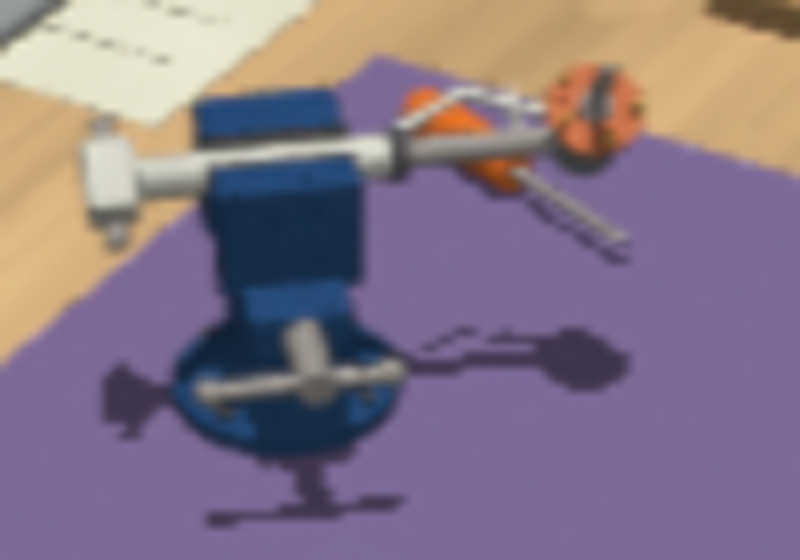

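View pics/tv.png

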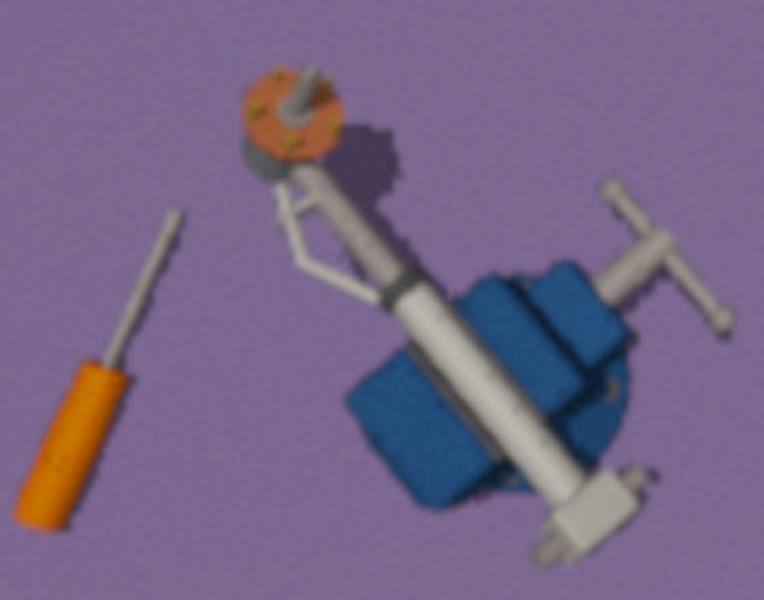

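View pics/wh.png

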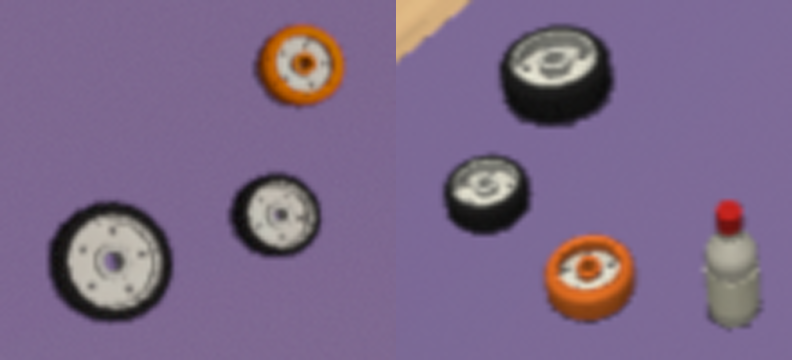

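```bash
cat > h.py <<'E'
import cv2,numpy as np
from station import ctrl
def cam(d):
    R=cv2.Rodrigues(np.array(d["rvec"],float))[0];t=np.array(d["tvec"],float).ravel();return np.array(d["mtx"]),R,t
def ray(d,uv):
    K,R,t=cam(d);v=R.T@np.linalg.inv(K)@np.array([uv[0],uv[1],1.]);return -R.T@t,v/np.linalg.norm(v)
def onz(d,uv,z):
    o,v=ray(d,uv);return o+v*(z-o[2])/v[2]
def tri(d1,u1,d2,u2):
    o1,v1=ray(d1,u1);o2,v2=ray(d2,u2)
    A=np.stack([v1,-v2],1);s=np.linalg.lstsq(A,o2-o1,rcond=None)[0]
    a=o1+s[0]*v1;b=o2+s[1]*v2;return (a+b)/2,np.linalg.norm(a-b)
def proj(d,P):
    K,R,t=cam(d);return cv2.projectPoints(np.atleast_2d(np.array(P,float)),R and 0 if False else cv2.Rodrigues(R)[0],t,K,None)[0].reshape(-1,2)
E
python3 - <<'E'
from h import *
import pickle
S=ctrl.get_image("scene");T=ctrl.get_image("top");pickle.dump((S,T),open("im0.pkl","wb"))
s=S["color"];t=T["color"]
a=cv2.resize(s[144:168,272:296],(390,390),interpolation=cv2.INTER_NEAREST)
b=cv2.resize(t[192:222,150:180],(390,390),interpolation=cv2.INTER_NEAREST)
cv2.imwrite("pics/ax.png",np.hstack([a,b]))
# orange copper masks
for n,im,(x0,y0,x1,y1) in (("s",s,(272,144,296,168)),("t",t,(150,192,180,222))):
    h=cv2.cvtColor(im,cv2.COLOR_BGR2HSV)[y0:y1,x0:x1]
    m=((h[...,0]<18)&(h[...,1]>110)&(h[...,2]>90)).astype(np.uint8)
    ys,xs=np.nonzero(m);print(n,len(xs),xs.mean()+x0,ys.mean()+y0)
    c=cv2.convexHull(np.stack([xs,ys],1).astype(np.int32));e=cv2.fitEllipse(c);print(e[0][0]+x0,e[0][1]+y0,e[1:])
# wheel: white hub disc & black
h=cv2.cvtColor(t,cv2.COLOR_BGR2HSV)[222:260,350:385]
for n,m in (("blk",h[...,2]<60),("hub",(h[...,1]<50)&(h[...,2]>110))):
    ys,xs=np.nonzero(m);print(n,len(xs),xs.mean()+350,ys.mean()+222,xs.min()+350,xs.max()+350,ys.min()+222,ys.max()+222)
h=cv2.cvtColor(s,cv2.COLOR_BGR2HSV)[245:280,160:195]
for n,m in (("blk",h[...,2]<60),("hub",(h[...,1]<50)&(h[...,2]>110))):
    ys,xs=np.nonzero(m);print(n,len(xs),xs.mean()+160,ys.mean()+245,xs.min()+160,xs.max()+160,ys.min()+245,ys.max()+245)
E
```

```text
s 108 282.69444444444446 154.0648148148148
280.60223388671875 155.16033363342285 ((12.503497123718262, 21.898391723632812), 55.290645599365234)
t 177 162.94915254237287 206.54237288135593
163.19434261322021 205.84359169006348 ((15.890116691589355, 17.89756202697754), 110.30420684814453)
blk 135 362.9037037037037 240.28148148148148 354 378 229 250
hub 239 367.35564853556485 239.1673640167364 359 376 231 248
blk 144 178.4375 266.4513888888889 167 194 245 272
hub 136 177.25 260.1985294117647 170 184 255 266
```

View pics/ax.png

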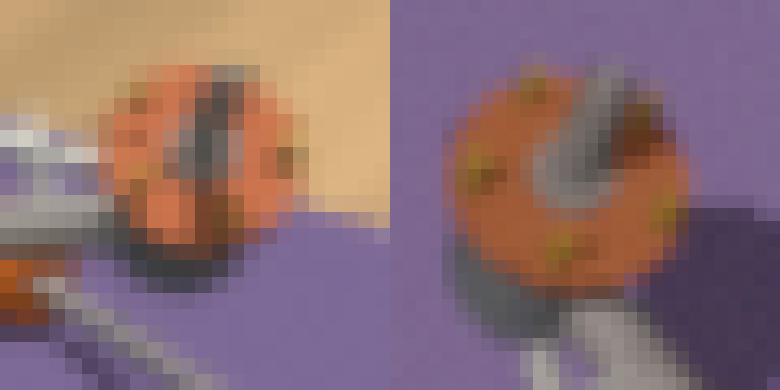

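```bash
python3 - <<'E'
from h import *
import pickle
S,T=pickle.load(open("im0.pkl","rb"))
print("rotor",tri(S,(283.9,152.9),T,(163.0,205.6)))
tip=tri(S,(285.7,147.9),T,(166.6,196.7));print("tip",tip)
p=[onz(T,(110+u/5.457-.5,185+v/5.457-.5),0.121) for u,v in ((405,290),(570,490),(330,195))];print(p)
d=p[1]-p[0];print("leg dir",np.degrees(np.arctan2(d[1],d[0])), d)
for z in (.138,.14,.142): print("rotor onz",onz(T,(163.0,205.6),z))
for z in (.165,.168,.171): print("tip onz",onz(T,(166.6,196.7),z))
# wheel
print("hub top", onz(T,(367.4,239.2),.027),onz(S,(177.25,260.2),.027),tri(S,(177.25,260.2),T,(367.4,239.2)))
# wheel outer silhouettes as dark+hub in top
E
```

```text
rotor (array([0.57571049, 0.2519136 , 0.14380474]), np.float64(0.00321070601736222))
tip (array([0.59067814, 0.23521428, 0.17582488]), np.float64(0.004051172483088903))
[array([0.50476493, 0.20732261, 0.121     ]), array([0.42176408, 0.13490243, 0.121     ]), array([0.54547219, 0.24137616, 0.121     ])]
leg dir -138.89454127964026 [-0.08300085 -0.07242019  0.        ]
rotor onz [0.57785351 0.25464679 0.138     ]
rotor onz [0.57756431 0.25406599 0.14      ]
rotor onz [0.57727512 0.25348519 0.142     ]
tip onz [0.5941855 0.2395745 0.165    ]
tip onz [0.5936732  0.23873136 0.168     ]
tip onz [0.59316089 0.23788822 0.171     ]
hub top [ 0.50528524 -0.24349945  0.027     ] [ 0.50433686 -0.24526067  0.027     ] (array([ 0.50462351, -0.24431007,  0.02631857]), np.float64(0.0018292304692043046))
```

Candidates for the wheel: the big black one (top 321,252; scene 195,233), the small black one (top 368,240; scene 178,263) and the orange one (top 374,198; scene 203,284). I choose the small black wheel, and the crop agrees. Its hub is at about (0.505, -0.244).

From the two views, the axle leans at azimuth about -49°, perpendicular to the leg, and rises about 56°. The rotor is near (0.577, 0.253, 0.141).

apply_moves(
  rows=[
    [39.86,-23.0,11,0,0,-5.2],
    [39.86,-23.0,11,0,0,-5.2],
    [39.86,-23.0,11,0,0,-5.2],
    [39.86,-23.0,11,0,0,-5.2],
    [39.86,-23.0,11,0,0,-5.2],
    [39.86,-23.0,11,0,0,-5.2],
    [39.86,-23.0,11,0,0,-5.2],
    [39.86,-23.0,11,0,0,-5.2],
    [39.86,-23.0,11,0,0,-5.2],
    [39.86,-23.0,11,0,0,-5.2],
    [39.86,-23.0,11,0,0,-5.2],
    [39.86,-23.0,11,0,0,-5.2],
    [39.86,-23.0,11,0,0,-5.2],
    [39.86,-23.0,11,0,0,-5.2],
  ],
  grip=0,
)

```text
t: 1.6
tool_pos: [0.5043, -0.2458, 0.1214]
tool_rot: [-2.905, -1.195, -0.001]
contact_force: [0.0, 0.1, -0.7]
opening: 0.0853
```

```bash
cat >> h.py <<'E'
from scipy.spatial.transform import Rotation as Rn
def st(o=None):
    o=o or ctrl.get_obs();R=Rn.from_rotvec(o["tool_rot"]).as_matrix()
    print("t",round(o["t"],2),"p",o["tool_pos"].round(4),"x",R[:,0].round(3),"y",R[:,1].round(3),"z",R[:,2].round(3),"q",o["q"].round(3),"F",o["contact_force"].round(2),"Ftool",(R.T@o["contact_force"]).round(2),"Mtool",(R.T@o["wrist_torque"]).round(3),"op",round(o["opening"],4))
    return o["tool_pos"],R
def rel(p,R,P2,R2):
    d=R.T@(np.array(P2)-p)*100; w=Rn.from_matrix(R.T@R2).as_rotvec(degrees=True)/5
    print("row",d.round(3).tolist(),w.round(3).tolist())
E
python3 - <<'E'
from h import *
p,R=st()
S=ctrl.get_image("scene");T=ctrl.get_image("top")
a=cv2.resize(S["color"][180:300,130:250],(390,390),interpolation=cv2.INTER_CUBIC);b=cv2.resize(T["color"][180:280,310:410],(390,390),interpolation=cv2.INTER_CUBIC)
cv2.imwrite("pics/pick1.png",np.hstack([a,b]))
# level tool, y az -45
y=np.array([np.cos(-np.pi/4),np.sin(-np.pi/4),0]);z=np.array([0,0,-1.]);R2=np.stack([np.cross(y,z),y,z],1)
rel(p,R,[.5047,-.2443,.002],R2)
E
```

```text
t 1.6 p [ 0.5043 -0.2458  0.1214] x [0.71  0.704 0.001] y [ 0.704 -0.71  -0.   ] z [ 0.     0.001 -1.   ] q [-5.870e-01 -5.000e-03  1.861e+00  1.000e-03  1.286e+00  2.030e-01] F [ 0.05  0.13 -0.71] Ftool [ 0.13 -0.06  0.71] Mtool [ 0.015 -0.04  -0.015] op 0.0853
row [0.13, -0.075, 11.94] [-0.002, -0.008, -0.054]
```

View pics/pick1.png

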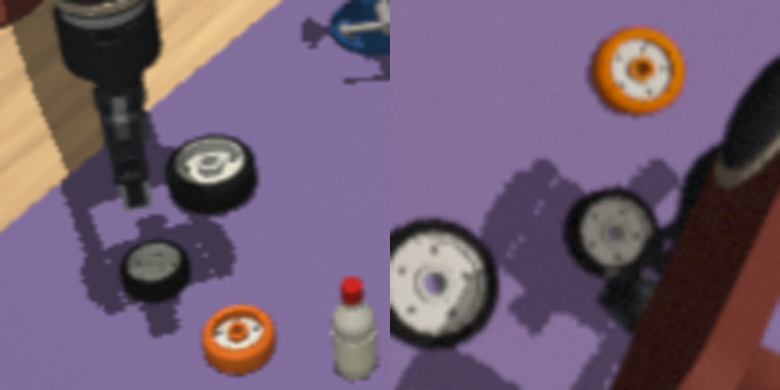

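The gripper is above the small black wheel (scene about 178,263), and its fingers clear the neighbours. Next I descend and close.

apply_moves(
  rows=[
    [0.13,-0.07,4,0,0,0],
    [0.13,-0.07,7.5,0,0,0],
    [0.13,-0.07,10,0,0,0],
    [0.13,-0.07,11.6,0,0,0],
    [0.13,-0.07,11.6,0,0,0],
    [0.13,-0.07,11.6,0,0,0],
  ],
)

```text
t: 2.3
tool_pos: [0.5053, -0.2448, 0.0062]
tool_rot: [2.905, 1.195, 0.002]
contact_force: [-0.6, -0.0, 0.6]
opening: 0.0854
```

apply_moves(
  rows=[
    [0,0,0,0,0,0],
    [0,0,0,0,0,0],
    [0,0,0,0,0,0],
    [0,0,0,0,0,0],
    [0,0,0,0,0,0],
    [0,0,0,0,0,0],
  ],
  grip=0.5,
  squeeze=30,
)

```text
t: 2.9
tool_pos: [0.5067, -0.2458, 0.0085]
tool_rot: [2.902, 1.194, 0.005]
contact_force: [-1.1, -0.4, 6.2]
opening: 0.0589
```

```bash
python3 - <<'E'
from h import *
st()
E
```

```text
t 2.9 p [ 0.5067 -0.2458  0.0085] x [0.711 0.704 0.002] y [ 0.704 -0.711  0.004] z [ 0.004 -0.002 -1.   ] q [-5.840e-01  1.510e-01  1.910e+00  1.000e-03  1.076e+00  2.060e-01] F [-1.14 -0.35  6.23] Ftool [-1.05 -0.53 -6.23] Mtool [ 0.226 -0.042 -0.004] op 0.0589
```

apply_moves(
  rows=[
    [0,0,-0.5,0,0,0],
    [0,0,-2,0,0,0],
    [0,0,-6,0,0,0],
    [0,0,-10,0,0,0],
    [0,0,-15,0,0,0],
    [0,0,-18,0,0,0],
    [0,0,-18,0,0,0],
    [0,0,-18,0,0,0],
  ],
  grip=0.6,
  squeeze=40,
)

```text
t: 3.7
tool_pos: [0.5062, -0.2455, 0.1899]
tool_rot: [2.9, 1.193, 0.007]
contact_force: [0.2, -0.2, -2.2]
opening: 0.0583
```

```bash
python3 - <<'E'
from h import *
p,R=st()
S=ctrl.get_image("scene");T=ctrl.get_image("top")
a=cv2.resize(S["color"][150:270,130:250],(390,390),interpolation=cv2.INTER_CUBIC);b=cv2.resize(T["color"][180:280,310:410],(390,390),interpolation=cv2.INTER_CUBIC)
cv2.imwrite("pics/pick2.png",np.hstack([a,b]))
E
```

```text
t 3.7 p [ 0.5062 -0.2455  0.1899] x [0.71  0.704 0.002] y [ 0.704 -0.71   0.007] z [ 0.006 -0.003 -1.   ] q [-5.840e-01 -7.100e-02  1.806e+00  1.000e-03  1.400e+00  2.060e-01] F [ 0.15 -0.23 -2.18] Ftool [-0.06  0.25  2.18] Mtool [ 0.002 -0.015 -0.016] op 0.0583
```

View pics/pick2.png

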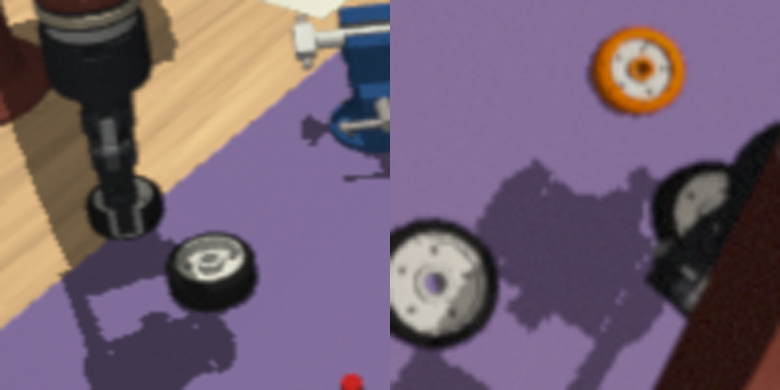

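```bash
cat >> h.py <<'E'
def axle(az=-49,el=56):
    a_,e=np.radians([az,el]);return np.array([np.cos(e)*np.cos(a_),np.cos(e)*np.sin(a_),np.sin(e)])
def toolR(a,yaw=0):
    h=np.array([a[0],a[1],0]);h/=np.linalg.norm(h);y=h-a*(h@a);y/=np.linalg.norm(y);z=-a
    R=np.stack([np.cross(y,z),y,z],1);return R@Rn.from_rotvec([0,0,np.radians(yaw)]).as_matrix()
E
python3 - <<'E'
from h import *
p,R=st()
a=axle();R2=toolR(a);print(a,R2.round(3).tolist())
seat=np.array([.577,.2535,.140]);print(seat+a*.0705)
rel(p,R,seat+a*.0705+np.array([.02,-.03,.05]),R2)
rel(p,R,[.54,-.05,.27],R)
E
```

```text
t 3.8 p [ 0.5049 -0.2447  0.1867] x [0.711 0.704 0.001] y [ 0.704 -0.711  0.001] z [ 0.002 -0.    -1.   ] q [-5.840e-01 -6.900e-02  1.809e+00  1.000e-03  1.400e+00  2.060e-01] F [-0.84  0.29 -1.63] Ftool [-0.39 -0.8   1.63] Mtool [ 0.014 -0.002  0.006] op 0.0584
[ 0.36686355 -0.42202824  0.82903757] [[0.755, 0.544, -0.367], [0.656, -0.626, 0.422], [-0.0, -0.559, -0.829]]
[0.60286388 0.22374701 0.19844715]
row [39.237, -22.846, -6.168] [6.811, 0.21, 0.726]
row [16.2, -11.355, -8.331] [0.0, 0.0, 0.0]
```

apply_moves(
  rows=[
    [4,-3,-4,0,0,0],
    [8,-6,-7,0,0,0],
    [12,-8.5,-8.3,0,0,0],
    [16.2,-11.4,-8.3,1,0,0],
    [20,-13,-8.3,2,0.1,0.2],
    [24,-15,-8.3,3,0.1,0.4],
    [28,-17,-8,4,0.1,0.5],
    [32,-19,-7.5,5,0.2,0.6],
    [36,-21,-7,6,0.2,0.7],
    [38,-22,-6.5,6.8,0.2,0.7],
    [39.24,-22.85,-6.2,6.8,0.2,0.7],
    [39.24,-22.85,-6.2,6.8,0.2,0.7],
    [39.24,-22.85,-6.2,6.8,0.2,0.7],
    [39.24,-22.85,-6.2,6.8,0.2,0.7],
    [39.24,-22.85,-6.2,6.8,0.2,0.7],
  ],
)

```text
t: 5.3
tool_pos: [0.6229, 0.193, 0.2499]
tool_rot: [-2.411, -0.904, 0.274]
contact_force: [-0.4, 0.4, 0.2]
opening: 0.0587
```

```bash
python3 - <<'E'
from h import *
p,R=st()
S=ctrl.get_image("scene");T=ctrl.get_image("top")
a=cv2.resize(S["color"][100:180,240:320],(390,390),interpolation=cv2.INTER_CUBIC);b=cv2.resize(T["color"][160:240,130:210],(390,390),interpolation=cv2.INTER_CUBIC)
cv2.imwrite("pics/pre1.png",np.hstack([a,b]))
cv2.imwrite("pics/pre1f.png",S["color"])
E
```

```text
t 5.3 p [0.6229 0.193  0.2499] x [0.754 0.657 0.001] y [ 0.546 -0.626 -0.557] z [-0.365  0.42  -0.83 ] q [0.002 0.308 1.373 0.453 1.845 0.894] F [-0.4   0.36  0.18] Ftool [-0.06 -0.54  0.14] Mtool [-0.355 -0.039 -0.02 ] op 0.0587
```

View pics/pre1.png

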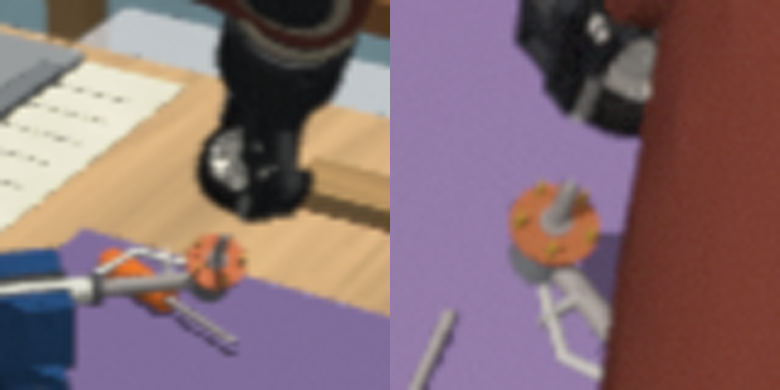

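View pics/pre1f.png

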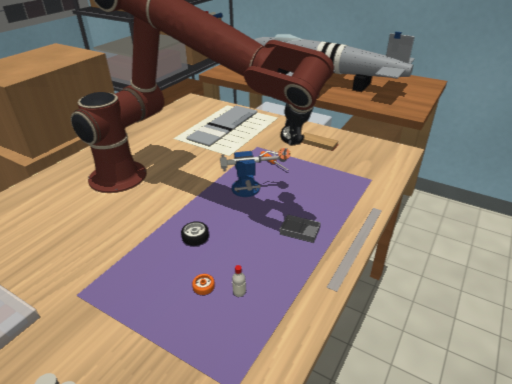

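```bash
python3 - <<'E'
from h import *
o=ctrl.get_obs();p,R=st(o)
S=ctrl.get_image("scene");T=ctrl.get_image("top")
a=-R[:,2];C=p+.0065*a
th=np.linspace(0,2*np.pi,361)
ring=lambda c:[c+.03*(np.cos(t)*R[:,0]+np.sin(t)*R[:,1]) for t in th]
for n,d,box in (("s",S,(275,130,305,147)),("t",T,(150,160,185,190))):
    P=proj(d,ring(C-.012*a)+ring(C+.012*a));print(n,"pred xmin",P[:,0].min().round(2),"xmax",P[:,0].max().round(2),"ymax",P[:,1].max().round(2), "ymin",P[:,1].min().round(2))
    x0,y0,x1,y1=box
    im=d["color"]
    cv2.imwrite(f"pics/z{n}.png",cv2.resize(im[y0:y1,x0:x1],None,fx=13,fy=13,interpolation=cv2.INTER_NEAREST))
    vis=cv2.resize(im[y0-10:y1+10,x0-10:x1+10],None,fx=12,fy=12,interpolation=cv2.INTER_NEAREST)
    for q in P: cv2.circle(vis,(int((q[0]-x0+10+.5)*12),int((q[1]-y0+10+.5)*12)),1,(0,255,0),-1)
    cv2.imwrite(f"pics/z{n}.png",vis)
E
```

```text
t 5.4 p [0.6229 0.1932 0.2497] x [0.754 0.657 0.001] y [ 0.546 -0.625 -0.557] z [-0.366  0.421 -0.83 ] q [0.002 0.309 1.372 0.453 1.845 0.894] F [-0.06  0.04 -1.27] Ftool [-0.02  0.65  1.1 ] Mtool [-0.315  0.014 -0.027] op 0.0588
s pred xmin 280.18 xmax 300.68 ymax 144.65 ymin 123.68
t pred xmin 163.11 xmax 195.52 ymax 189.72 ymin 158.26
```

View pics/zs.png

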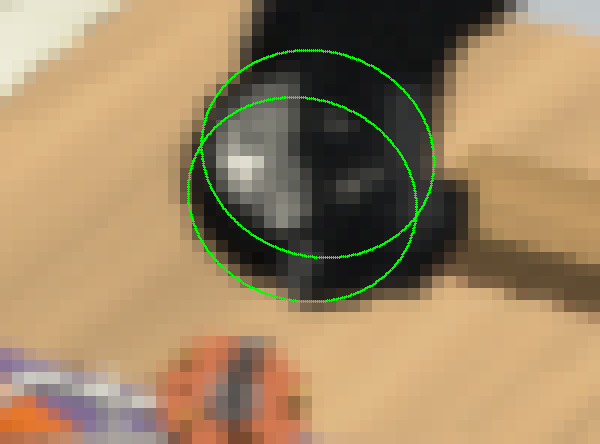

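View pics/zt.png

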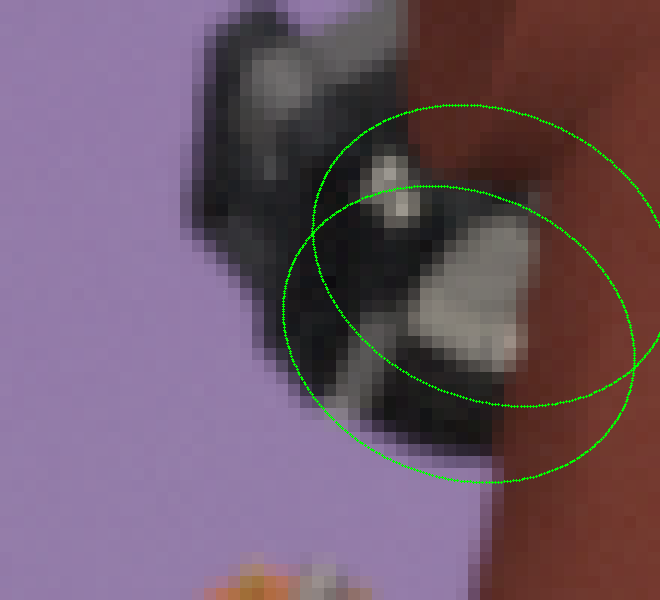

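```bash
python3 - <<'E'
from h import *
o=ctrl.get_obs();p,R=st(o)
S=ctrl.get_image("scene");T=ctrl.get_image("top")
for s in (1,-1):
  for dz in (0,-.006,-.0185):
    q=p+s*.0294*R[:,1]+R[:,2]*dz
    u=proj(S,q)[0];v=proj(T,q)[0]
    print(s,dz,"scene vis",((u-[265,120]+.5)*12).round(),"top vis",((v-[140,150]+.5)*12).round())
C=p+.0065*-R[:,2]
for dz in(-.012,0,.012): print("C",dz,((proj(S,C+R[:,2]*dz)[0]-[265,120]+.5)*12).round(),((proj(T,C+R[:,2]*dz)[0]-[140,150]+.5)*12).round())
E
```

```text
t 5.5 p [0.6229 0.1934 0.2493] x [0.754 0.657 0.   ] y [ 0.546 -0.625 -0.558] z [-0.366  0.421 -0.83 ] q [0.002 0.31  1.372 0.453 1.845 0.894] F [-0.07 -0.22 -0.42] Ftool [-0.19  0.34  0.29] Mtool [-0.338 -0.043  0.018] op 0.0586
1 0 scene vis [327. 290.] top vis [600. 245.]
1 -0.006 scene vis [331. 279.] top vis [609. 226.]
1 -0.0185 scene vis [339. 256.] top vis [628. 184.]
-1 0 scene vis [286.  90.] top vis [330. 388.]
-1 -0.006 scene vis [290.  78.] top vis [338. 368.]
-1 -0.0185 scene vis [298.  54.] top vis [354. 327.]
C -0.012 [318. 154.] [495. 254.]
C 0 [310. 177.] [478. 294.]
C 0.012 [303. 200.] [461. 332.]
```

```bash
python3 - <<'E'
from h import *
import pickle
S,T=pickle.load(open("im0.pkl","rb"))
for dv in (0,1,1.8,2.5):
  for du in (0,):
    print(dv,[ (tri(S,a,T,(b[0]+du,b[1]+dv))) for a,b in (((283.9,152.9),(163.0,205.6)),((285.7,147.9),(166.6,196.7)),((177.25,260.2),(367.4,239.2)))])
E
```

```text
0 [(array([0.57571049, 0.2519136 , 0.14380474]), np.float64(0.00321070601736222)), (array([0.59067814, 0.23521428, 0.17582488]), np.float64(0.004051172483088903)), (array([ 0.50462351, -0.24431007,  0.02631857]), np.float64(0.0018292304692043046))]
1 [(array([0.57430059, 0.25274433, 0.14265945]), np.float64(0.0013480966239989589)), (array([0.58933904, 0.23600029, 0.17474549]), np.float64(0.0022566002713756334)), (array([ 0.50284965, -0.24391478,  0.02504242]), np.float64(1.8499058468753006e-05))]
1.8 [(array([0.57317075, 0.25340651, 0.1417476 ]), np.float64(0.0001452888091961079)), (array([0.58826577, 0.23662705, 0.17388586]), np.float64(0.0008177931949348682)), (array([ 0.50142949, -0.24359802,  0.02402477]), np.float64(0.0014986375841135884))]
2.5 [(array([0.57218077, 0.25398414, 0.14095297]), np.float64(0.0014543925777728258)), (array([0.58732522, 0.23717394, 0.17313655]), np.float64(0.00044344741642526626)), (array([ 0.50018609, -0.24332047,  0.02313675]), np.float64(0.002795174400481601))]
```

```bash
python3 - <<'E'
from h import *
p,R=st()
a=axle(-48.9,56);rel(p,R,np.array([.5883,.2366,.1739])+a*.0205,toolR(a))
E
```

```text
t 5.6 p [0.6228 0.1936 0.249 ] x [0.753 0.658 0.   ] y [ 0.546 -0.625 -0.558] z [-0.367  0.421 -0.83 ] q [0.003 0.31  1.372 0.453 1.845 0.894] F [-0.39  0.25 -1.76] Ftool [-0.13  0.62  1.7 ] Mtool [-0.375  0.018 -0.029] op 0.0586
row [0.226, -0.381, 7.258] [0.015, 0.001, 0.004]
```

apply_moves(
  rows=[
    [0.23,-0.38,2,0,0,0],
    [0.23,-0.38,4,0,0,0],
    [0.23,-0.38,5.5,0,0,0],
    [0.23,-0.38,6.8,0,0,0],
    [0.23,-0.38,7.25,0,0,0],
    [0.23,-0.38,7.25,0,0,0],
    [0.23,-0.38,7.25,0,0,0],
    [0.23,-0.38,7.25,0,0,0],
    [0.23,-0.38,7.25,0,0,0],
  ],
)

```text
t: 6.5
tool_pos: [0.5965, 0.2277, 0.1918]
tool_rot: [-2.41, -0.904, 0.274]
contact_force: [-0.2, -0.6, -1.7]
opening: 0.0587
```

```bash
python3 - <<'E'
from h import *
o=ctrl.get_obs();p,R=st(o)
S=ctrl.get_image("scene");T=ctrl.get_image("top")
a=-R[:,2];C=p+.0065*a
th=np.linspace(0,2*np.pi,361)
ring=lambda c:[c+.03*(np.cos(t)*R[:,0]+np.sin(t)*R[:,1]) for t in th]
V=[]
for n,d,(x0,y0) in (("s",S,(268,128)),("t",T,(145,170))):
    P=proj(d,ring(C-.012*a)+ring(C+.012*a))
    f=390/45
    vis=cv2.resize(d["color"][y0:y0+45,x0:x0+45],(390,390),interpolation=cv2.INTER_NEAREST)
    for q in P[::4]: cv2.circle(vis,(int((q[0]-x0+.5)*f),int((q[1]-y0+.5+(-1.8 if n=="t" else 0))*f)),0,(0,255,0),-1)
    V.append(vis)
cv2.imwrite("pics/pre2.png",np.hstack(V))
E
```

```text
t 6.5 p [0.5965 0.2277 0.1918] x [0.754 0.657 0.001] y [ 0.546 -0.625 -0.557] z [-0.366  0.421 -0.83 ] q [0.051 0.303 1.479 0.461 1.734 0.893] F [-0.24 -0.56 -1.73] Ftool [-0.55  1.19  1.29] Mtool [-0.396 -0.001 -0.018] op 0.0587
```

View pics/pre2.png

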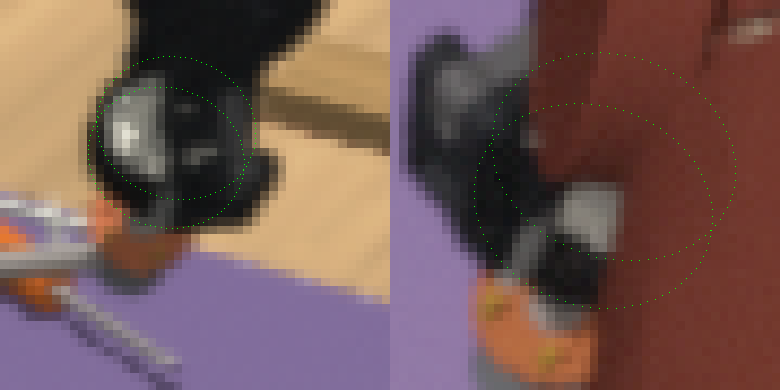

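```bash
python3 - <<'E'
from h import *
S=ctrl.get_image("scene");T=ctrl.get_image("top")
f=lambda d,x0,y0,w:cv2.convertScaleAbs(cv2.resize(d["color"][y0:y0+w,x0:x0+w],(400,400),interpolation=cv2.INTER_CUBIC),alpha=2.2,beta=10)
cv2.imwrite("pics/pre3.png",np.hstack([f(S,265,105,55),f(T,145,165,55)]))
p,R=st()
for k,v in dict(x=R[:,0],y=R[:,1],a=-R[:,2]).items():
    print(k,(proj(S,p+.03*v)-proj(S,p)).round(1),(proj(T,p+.03*v)-proj(T,p)).round(1))
E
```

```text
t 6.7 p [0.5961 0.2278 0.1912] x [0.753 0.657 0.   ] y [ 0.546 -0.625 -0.558] z [-0.367  0.421 -0.83 ] q [0.051 0.303 1.48  0.461 1.734 0.893] F [ 0.34  0.03 -0.99] Ftool [0.27 0.72 0.71] Mtool [-0.357 -0.021  0.005] op 0.0586
x [[ 8.9 -0.9]] [[ -8.5 -10.1]]
y [[1.6 8.2]] [[10.6 -5.9]]
a [[ 1.5 -4.3]] [[ 3.  -7.2]]
```

View pics/pre3.png

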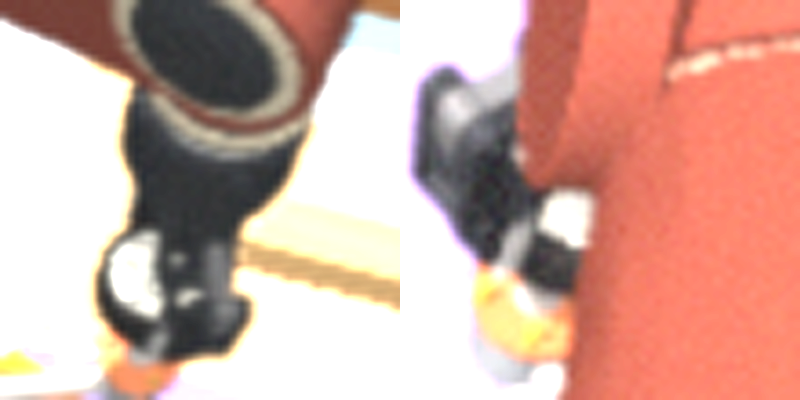

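apply_moves(
  rows=[
    [0,0,-2,0,0,-1.5],
    [0,0,-3,0,0,-3],
    [0,0,-3,0,0,-4.5],
    [0,0,-3,0,0,-6],
    [0,0,-3,0,0,-7.5],
    [0,0,-3,0,0,-9],
    [0,0,-3,0,0,-10.5],
    [0,0,-3,0,0,-12],
    [0,0,-3,0,0,-13.5],
    [0,0,-3,0,0,-15],
    [0,0,-3,0,0,-16.5],
    [0,0,-3,0,0,-18],
    [0,0,-3,0,0,-18],
    [0,0,-3,0,0,-18],
  ],
)

```text
t: 8.1
tool_pos: [0.6071, 0.2152, 0.2161]
tool_rot: [-1.072, -2.351, -0.326]
contact_force: [-0.6, -1.1, -1.8]
opening: 0.0586
```

```bash
python3 - <<'E'
from h import *
S=ctrl.get_image("scene");T=ctrl.get_image("top")
f=lambda d,x0,y0,w:cv2.convertScaleAbs(cv2.resize(d["color"][y0:y0+w,x0:x0+w],(400,400),interpolation=cv2.INTER_CUBIC),alpha=1.8,beta=10)
cv2.imwrite("pics/pre4.png",np.hstack([f(S,265,100,55),f(T,145,160,55)]))
p,R=st()
C=p-.0065*R[:,2]
for d in (-.012,0,.012): print((proj(S,C-d*R[:,2])-[265,100]+.5)*400/55,(proj(T,C-d*R[:,2])-[145,160]+.5)*400/55)
E
```

```text
t 8.2 p [0.6071 0.2152 0.2161] x [-0.544  0.626  0.558] y [ 0.754  0.656 -0.001] z [-0.367  0.421 -0.83 ] q [ 0.033  0.303  1.437  0.458  1.78  -0.673] F [ 0.18 -0.09 -1.56] Ftool [-1.02  0.08  1.19] Mtool [-0.006 -0.339 -0.004] op 0.0585
[[171.39217258 305.06581392]] [[194.04287308 206.98348531]]
[[175.81792228 292.16079278]] [[203.11982693 185.35898156]]
[[180.32328232 279.02363623]] [[212.42473695 163.19140587]]
```

View pics/pre4.png

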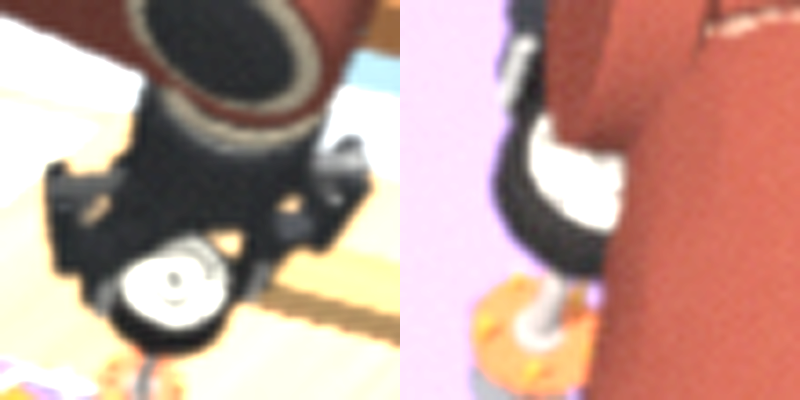

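```bash
python3 - <<'E'
from h import *
p,R=st()
S=ctrl.get_image("scene");T=ctrl.get_image("top")
a=-R[:,2];C=p+.0065*a
th=np.linspace(0,2*np.pi,721)
ring=lambda c,r:np.array([c+r*(np.cos(t)*R[:,0]+np.sin(t)*R[:,1]) for t in th])
f=400/55
V=[]
for d,(x0,y0) in ((S,(265,100)),(T,(145,160))):
    vis=cv2.convertScaleAbs(cv2.resize(d["color"][y0:y0+55,x0:x0+55],(400,400),interpolation=cv2.INTER_CUBIC),alpha=1.8,beta=10)
    for c in (C-.012*a,C+.012*a):
        for q in proj(d,ring(c,.03)): cv2.circle(vis,(int((q[0]-x0+.5)*f),int((q[1]-y0+.5)*f)),0,(0,255,0),-1)
    V.append(vis)
    g=cv2.cvtColor(d["color"],cv2.COLOR_BGR2GRAY).astype(int)
    hull=cv2.convexHull(np.vstack([proj(d,ring(c,.03)) for c in (C-.012*a,C+.012*a)]).astype(np.float32)).reshape(-1,2)
    # profile: along given rows/cols, dark->bright boundary (half level)
    if d is T:
        for row in (178,180,182,184): 
            r=g[row,150:175]; i=np.nonzero(r<85)[0][0]; x=150+i-1+(r[i-1]-85)/(r[i-1]-r[i]); xs=[h for h in hull if abs(h[1]-row)<.6 and h[0]<172]; print("row",row,"obs x",round(x,2),"pred",np.mean(xs,0).round(2))
        for col in (162,164,166,168,170,172):
            c=g[185:205,col]; i=np.nonzero(c>85)[0]; print("col",col,c[:14])
            print([h.round(2) for h in hull if abs(h[0]-col)<.4 and h[1]>185])
cv2.imwrite("pics/pre5.png",np.hstack(V))
E
```

```text
t 8.2 p [0.6071 0.2152 0.2161] x [-0.544  0.626  0.558] y [ 0.754  0.656 -0.001] z [-0.367  0.421 -0.83 ] q [ 0.033  0.303  1.437  0.458  1.78  -0.673] F [ 0.18 -0.09 -1.56] Ftool [-1.02  0.08  1.19] Mtool [-0.006 -0.339 -0.004] op 0.0585
row 178 obs x 158.98 pred nan
row 180 obs x 158.17 pred nan
row 182 obs x 157.62 pred nan
row 184 obs x 157.17 pred [157.16 184.01]
col 162 [ 34  38  34  31  33  26  27  28  39  75 112 133 138 130]
[array([162.37, 196.67], dtype=float32), array([162.27, 196.59], dtype=float32), array([162.17, 196.51], dtype=float32), array([162.08, 196.43], dtype=float32), array([161.98, 196.35], dtype=float32), array([161.88, 196.27], dtype=float32), array([161.78, 196.19], dtype=float32), array([161.69, 196.11], dtype=float32)]
col 164 [146 100  53  38  34  33  31  22  29  31  48  88 120 126]
[array([164.4 , 197.99], dtype=float32), array([164.29, 197.92], dtype=float32), array([164.18, 197.86], dtype=float32), array([164.07, 197.8 ], dtype=float32), array([163.96, 197.73], dtype=float32), array([163.85, 197.67], dtype=float32), array([163.74, 197.6 ], dtype=float
[... 457 characters left out ...]

[array([168.33, 199.59], dtype=float32), array([168.2 , 199.56], dtype=float32), array([168.08, 199.52], dtype=float32), array([167.95, 199.49], dtype=float32), array([167.83, 199.45], dtype=float32), array([167.71, 199.41], dtype=float32)]
col 170 [167 181 200 206 192 147  64  35  33  28  27  24  29  60]
[array([170.33, 200.02], dtype=float32), array([170.2, 200. ], dtype=float32), array([170.08, 199.98], dtype=float32), array([169.95, 199.96], dtype=float32), array([169.83, 199.93], dtype=float32), array([169.7 , 199.91], dtype=float32)]
col 172 [176 163 187 204 201 174  99  43  34  32  29  30  33  52]
[array([172.34, 200.21], dtype=float32), array([172.21, 200.2 ], dtype=float32), array([172.09, 200.2 ], dtype=float32), array([171.96, 200.19], dtype=float32), array([171.84, 200.18], dtype=float32), array([171.71, 200.17], dtype=float32)]
  return _methods._mean(a, axis=axis, dtype=dtype,
  ret = ret.dtype.type(ret / rcount)
```

View pics/pre5.png

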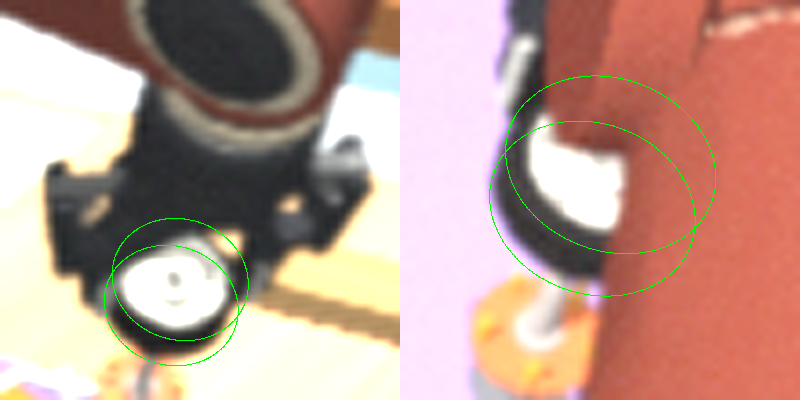

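The clear view shows the wheel square in the jaws: hub at scene (289, 139), with its tyre outline where the arm pose predicts. Compared with the axle in both images, the wheel axis is about 1.3 mm off in tool x and in tool y. I correct that and approach to just short of the tip.

apply_moves(
  rows=[
    [0.12,0.13,1,0,0,0],
    [0.12,0.13,2,0,0,0],
    [0.12,0.13,3,0,0,0],
    [0.12,0.13,3.5,0,0,0],
    [0.12,0.13,3.6,0,0,0],
    [0.12,0.13,3.6,0,0,0],
    [0.12,0.13,3.6,0,0,0],
    [0.12,0.13,3.6,0,0,0],
  ],
)

```text
t: 9.1
tool_pos: [0.5946, 0.2318, 0.1874]
tool_rot: [-1.071, -2.352, -0.327]
contact_force: [0.3, 0.2, -0.8]
opening: 0.0588
```

```bash
python3 - <<'E'
from h import *
S=ctrl.get_image("scene");T=ctrl.get_image("top")
f=lambda d,x0,y0,w:cv2.convertScaleAbs(cv2.resize(d["color"][y0:y0+w,x0:x0+w],(400,400),interpolation=cv2.INTER_CUBIC),alpha=1.5,beta=10)
cv2.imwrite("pics/pre6.png",np.hstack([f(S,265,120,40),f(T,145,180,40)]))
p,R=st()
I=p+.0055*R[:,2]
for d in (0,.01,.02): print((proj(S,I+d*R[:,2])-[265,120]+.5)*10,(proj(T,I+d*R[:,2])-[145,180]+.5)*10)
E
```

```text
t 9.2 p [0.5945 0.2318 0.1873] x [-0.545  0.626  0.557] y [0.754 0.657 0.   ] z [-0.366  0.421 -0.83 ] q [ 0.057  0.304  1.486  0.463  1.725 -0.675] F [-0.14  0.62 -0.65] Ftool [0.1  0.31 0.85] Mtool [ 0.046 -0.354  0.038] op 0.0589
[[222.01095062 266.61577533]] [[223.26915308 165.84343785]]
[[217.2674373  280.46691305]] [[213.87205502 188.4229644 ]]
[[212.59099432 294.12220429]] [[204.65672931 210.56572487]]
```

View pics/pre6.png

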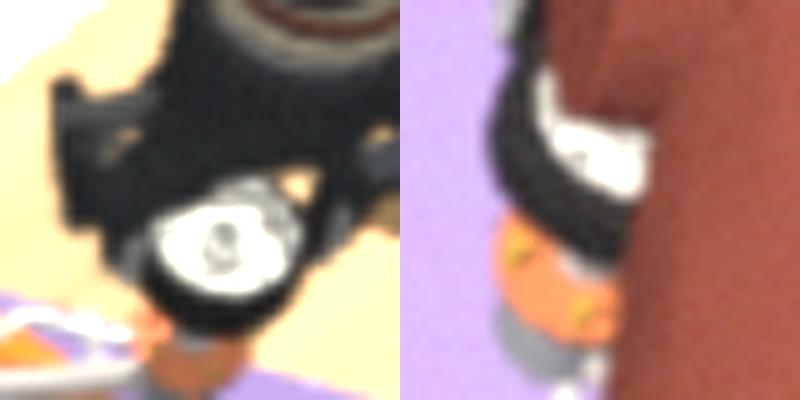

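apply_moves(
  rows=[
    [0,0,0.3,0,0,0],
    [0,0,0.6,0,0,0],
    [0,0,0.8,0,0,0],
    [0,0,1.0,0,0,0],
    [0,0,1.0,0,0,0],
    [0,0,1.0,0,0,0],
  ],
)

```text
t: 9.8
tool_pos: [0.5908, 0.236, 0.1789]
tool_rot: [-1.071, -2.352, -0.326]
contact_force: [-0.4, -0.2, -0.9]
opening: 0.059
```

```bash
cat >> h.py <<'E'
SEAT=np.array([.5907,.2353,.1757])-.035*axle(-48.9,56)
def loc(p,R):
    a=axle(-48.9,56);I=p+.0055*R[:,2];s=(I-SEAT)@a;l=R.T@(I-SEAT);print("height above seat est mm",round(s*1000,1),"lat tool mm",(l[:2]*1000).round(1))
E
python3 - <<'E'
from h import *
loc(*st())
E
```

```text
t 9.8 p [0.5908 0.236  0.1789] x [-0.545  0.626  0.557] y [0.754 0.657 0.   ] z [-0.366  0.421 -0.83 ] q [ 0.064  0.305  1.499  0.464  1.709 -0.676] F [-0.44 -0.17 -0.89] Ftool [-0.36 -0.44  0.83] Mtool [-0.004 -0.437 -0.014] op 0.059
height above seat est mm 31.9 lat tool mm [2.1 0.6]
```

apply_moves(
  rows=[
    [0,0,0.2,0,0,0],
    [0,0,0.4,0,0,0],
    [0,0,0.6,0,0,0],
    [0,0,0.6,0,0,0],
    [0,0,0.6,0,0,0],
  ],
)

```text
t: 10.3
tool_pos: [0.5891, 0.2378, 0.1732]
tool_rot: [-1.073, -2.353, -0.326]
contact_force: [3.6, -3.9, -2.9]
opening: 0.0585
```

```bash
python3 - <<'E'
from h import *
loc(*st())
E
```

```text
t 10.3 p [0.5891 0.2378 0.1732] x [-0.545  0.628  0.556] y [ 0.755  0.656 -0.   ] z [-0.365  0.42  -0.831] q [ 0.067  0.306  1.507  0.463  1.698 -0.676] F [ 3.6  -3.87 -2.88] Ftool [-5.99  0.18 -0.55] Mtool [ 0.    -1.318 -0.026] op 0.0585
height above seat est mm 25.8 lat tool mm [0.9 0.5]
```

apply_moves(
  rows=[
    [-0.03,0,0,0,0,0],
    [-0.03,0,0,0,0,0],
    [-0.03,0,0,0,0,0],
    [-0.03,0,0,0,0,0],
  ],
)

```text
t: 10.7
tool_pos: [0.5891, 0.2377, 0.1728]
tool_rot: [-1.073, -2.353, -0.325]
contact_force: [1.7, -2.2, -3.9]
opening: 0.0586
```

```bash
python3 - <<'E'
from h import *
loc(*st())
E
```

```text
t 10.7 p [0.5891 0.2377 0.1728] x [-0.545  0.627  0.556] y [ 0.755  0.656 -0.   ] z [-0.365  0.419 -0.831] q [ 0.067  0.306  1.507  0.463  1.698 -0.677] F [ 1.71 -2.22 -3.87] Ftool [-4.48 -0.16  1.65] Mtool [ 0.054 -0.756 -0.039] op 0.0586
height above seat est mm 25.5 lat tool mm [0.6 0.4]
```

apply_moves(
  rows=[
    [-0.08,0,0,0,0,0],
    [-0.08,0,0.0,0,0,0],
    [-0.08,0,0.2,0,0,0],
    [-0.08,0,0.3,0,0,0],
    [-0.08,0,0.3,0,0,0],
  ],
)

```text
t: 11.2
tool_pos: [0.5881, 0.2387, 0.1697]
tool_rot: [-1.072, -2.353, -0.325]
contact_force: [-0.1, 0.5, -1.1]
opening: 0.0587
```

```bash
python3 - <<'E'
from h import *
loc(*st())
E
```

```text
t 11.2 p [0.5881 0.2387 0.1697] x [-0.545  0.627  0.556] y [ 0.755  0.656 -0.001] z [-0.366  0.419 -0.831] q [ 0.068  0.308  1.511  0.463  1.693 -0.678] F [-0.06  0.48 -1.09] Ftool [-0.27  0.27  1.13] Mtool [ 0.024 -0.361 -0.038] op 0.0587
height above seat est mm 22.1 lat tool mm [0.1 0.3]
```

apply_moves(
  rows=[
    [0,0,0.2,0,0,0],
    [0,0,0.4,0,0,0],
    [0,0,0.6,0,0,0],
    [0,0,0.8,0,0,0],
    [0,0,0.8,0,0,0],
    [0,0,0.8,0,0,0],
  ],
)

```text
t: 11.8
tool_pos: [0.5852, 0.2421, 0.163]
tool_rot: [-1.072, -2.352, -0.325]
contact_force: [0.2, 0.4, -1.2]
opening: 0.0587
```

```bash
python3 - <<'E'
from h import *
loc(*st())
E
```

```text
t 11.8 p [0.5852 0.2421 0.163 ] x [-0.545  0.627  0.557] y [ 0.755  0.656 -0.001] z [-0.366  0.419 -0.831] q [ 0.073  0.309  1.521  0.464  1.681 -0.678] F [ 0.22  0.38 -1.15] Ftool [-0.52  0.42  1.03] Mtool [-0.042 -0.409  0.005] op 0.0587
height above seat est mm 14.1 lat tool mm [0.1 0.3]
```

apply_moves(
  rows=[
    [0,0,0.1,0,0,0],
    [0,0,0.2,0,0,0],
    [0,0,0.3,0,0,0],
    [0,0,0.4,0,0,0],
    [0,0,0.4,0,0,0],
    [0,0,0.4,0,0,0],
  ],
)

```text
t: 12.4
tool_pos: [0.5836, 0.2438, 0.1596]
tool_rot: [-1.072, -2.352, -0.325]
contact_force: [-0.0, 0.5, -1.2]
opening: 0.0585
```

```bash
python3 - <<'E'
from h import *
loc(*st())
E
```

```text
t 12.4 p [0.5836 0.2438 0.1596] x [-0.545  0.627  0.557] y [ 0.754  0.656 -0.001] z [-0.366  0.419 -0.831] q [ 0.076  0.31   1.526  0.465  1.674 -0.679] F [-0.01  0.53 -1.17] Ftool [-0.31  0.34  1.2 ] Mtool [ 0.009 -0.337 -0.034] op 0.0585
height above seat est mm 9.9 lat tool mm [0.1 0.3]
```

apply_moves(
  rows=[
    [0,0,0.1,0,0,0],
    [0,0,0.15,0,0,0],
    [0,0,0.15,0,0,0],
    [0,0,0.15,0,0,0],
  ],
)

```text
t: 12.8
tool_pos: [0.5831, 0.2444, 0.1583]
tool_rot: [-1.072, -2.352, -0.325]
contact_force: [0.0, -0.1, -1.2]
opening: 0.0585
```

```bash
python3 - <<'E'
from h import *
loc(*st())
E
```

```text
t 12.8 p [0.5831 0.2444 0.1583] x [-0.545  0.627  0.557] y [ 0.754  0.656 -0.001] z [-0.366  0.419 -0.831] q [ 0.077  0.31   1.528  0.465  1.672 -0.679] F [ 0.04 -0.11 -1.22] Ftool [-0.77 -0.04  0.96] Mtool [ 0.055 -0.341  0.02 ] op 0.0585
height above seat est mm 8.5 lat tool mm [0.1 0.2]
```

apply_moves(
  rows=[
    [0,0,0.1,0,0,0],
    [0,0,0.1,0,0,0],
    [0,0,0.1,0,0,0],
  ],
)

```text
t: 13.1
tool_pos: [0.5827, 0.2448, 0.1574]
tool_rot: [-1.072, -2.352, -0.325]
contact_force: [0.1, 0.2, -0.9]
opening: 0.0587
```

apply_moves(
  rows=[
    [0,0,0.1,0,0,0],
    [0,0,0.1,0,0,0],
    [0,0,0.1,0,0,0],
  ],
)

```text
t: 13.4
tool_pos: [0.5823, 0.2452, 0.1565]
tool_rot: [-1.072, -2.352, -0.325]
contact_force: [0.1, -0.2, -0.1]
opening: 0.0586
```

```bash
python3 - <<'E'
from h import *
loc(*st())
E
```

```text
t 13.4 p [0.5823 0.2452 0.1565] x [-0.545  0.627  0.557] y [ 0.754  0.656 -0.001] z [-0.366  0.419 -0.831] q [ 0.078  0.311  1.531  0.465  1.669 -0.679] F [ 0.13 -0.2  -0.14] Ftool [-0.27 -0.03 -0.01] Mtool [-0.01  -0.369 -0.054] op 0.0586
height above seat est mm 6.3 lat tool mm [0.1 0.2]
```

apply_moves(
  rows=[
    [0,0,0.06,0,0,0],
    [0,0,0.06,0,0,0],
    [0,0,0.06,0,0,0],
  ],
)

```text
t: 13.7
tool_pos: [0.5822, 0.2455, 0.1563]
tool_rot: [-1.072, -2.353, -0.325]
contact_force: [-0.3, -1.3, -0.0]
opening: 0.0583
```

```bash
python3 - <<'E'
from h import *
loc(*st())
E
```

```text
t 13.7 p [0.5822 0.2455 0.1563] x [-0.545  0.627  0.557] y [ 0.754  0.656 -0.001] z [-0.366  0.419 -0.831] q [ 0.078  0.311  1.531  0.466  1.668 -0.679] F [-0.27 -1.28 -0.01] Ftool [-0.66 -1.05 -0.43] Mtool [ 0.033 -0.378 -0.013] op 0.0583
height above seat est mm 6.0 lat tool mm [0.1 0.3]
```

apply_moves(
  rows=[
    [0,0,0.05,0,0,0.4],
    [0,0,0.05,0,0,0.8],
    [0,0,0.05,0,0,1.2],
    [0,0,0.05,0,0,1.6],
    [0,0,0.05,0,0,2.0],
    [0,0,0.05,0,0,2.4],
    [0,0,0.05,0,0,2.8],
    [0,0,0.05,0,0,3.2],
    [0,0,0.05,0,0,3.2],
  ],
)

```text
t: 14.6
tool_pos: [0.5824, 0.2457, 0.1563]
tool_rot: [-1.379, -2.165, -0.222]
contact_force: [1.4, -0.7, 0.1]
opening: 0.0588
```

```bash
python3 - <<'E'
from h import *
loc(*st())
E
```

```text
t 14.6 p [0.5824 0.2457 0.1563] x [-0.316  0.784  0.535] y [ 0.876  0.458 -0.153] z [-0.365  0.42  -0.831] q [ 0.079  0.31   1.531  0.466  1.667 -0.4  ] F [ 1.37 -0.72  0.14] Ftool [-0.92  0.85 -0.92] Mtool [-0.195 -0.341  0.054] op 0.0588
height above seat est mm 6.0 lat tool mm [0.3 0.5]
```

apply_moves(
  rows=[
    [0,0,0.04,0,0,0.4],
    [0,0,0.04,0,0,0.8],
    [0,0,0.04,0,0,1.2],
    [0,0,0.04,0,0,1.6],
    [0,0,0.04,0,0,2.0],
    [0,0,0.04,0,0,2.4],
    [0,0,0.04,0,0,2.8],
    [0,0,0.04,0,0,3.2],
  ],
)

```text
t: 15.4
tool_pos: [0.5821, 0.2459, 0.1556]
tool_rot: [-1.66, -1.943, -0.114]
contact_force: [1.2, -0.3, -0.9]
opening: 0.0588
```

```bash
python3 - <<'E'
from h import *
loc(*st())
E
```

```text
t 15.4 p [0.5821 0.2459 0.1556] x [-0.062  0.88   0.471] y [ 0.929  0.224 -0.295] z [-0.365  0.42  -0.831] q [ 0.079  0.311  1.532  0.466  1.666 -0.12 ] F [ 1.19 -0.29 -0.94] Ftool [-0.78  1.32  0.23] Mtool [-0.364 -0.363 -0.027] op 0.0588
height above seat est mm 5.2 lat tool mm [0.2 0.4]
```

apply_moves(
  rows=[
    [0,0,0.08,0,0,0],
    [0,0,0.08,0,0,0],
    [0,0,0.08,0,0,0],
  ],
)

```text
t: 15.7
tool_pos: [0.5817, 0.2462, 0.1546]
tool_rot: [-1.66, -1.944, -0.114]
contact_force: [0.5, -0.8, -2.9]
opening: 0.0586
```

```bash
python3 - <<'E'
from h import *
loc(*st())
E
```

```text
t 15.7 p [0.5817 0.2462 0.1546] x [-0.063  0.88   0.471] y [ 0.929  0.224 -0.295] z [-0.365  0.419 -0.831] q [ 0.08   0.311  1.533  0.466  1.665 -0.121] F [ 0.55 -0.78 -2.89] Ftool [-2.08  1.19  1.87] Mtool [-0.343 -0.44   0.003] op 0.0586
height above seat est mm 4.1 lat tool mm [0.1 0.4]
```

Engaged: the wheel has gone 1.9 mm past the pin ends with no push-back. I continue down gently.

apply_moves(
  rows=[
    [0,0,0.08,0,0,0],
    [0,0,0.16,0,0,0],
    [0,0,0.16,0,0,0],
    [0,0,0.16,0,0,0],
  ],
)

```text
t: 16.1
tool_pos: [0.5811, 0.2468, 0.1531]
tool_rot: [-1.66, -1.944, -0.114]
contact_force: [0.7, -0.8, -2.2]
opening: 0.0586
```

```bash
python3 - <<'E'
from h import *
loc(*st())
E
```

```text
t 16.1 p [0.5811 0.2468 0.1531] x [-0.063  0.88   0.471] y [ 0.929  0.224 -0.295] z [-0.365  0.419 -0.831] q [ 0.081  0.312  1.535  0.466  1.662 -0.121] F [ 0.69 -0.77 -2.15] Ftool [-1.73  1.11  1.21] Mtool [-0.358 -0.486  0.016] op 0.0586
height above seat est mm 2.4 lat tool mm [-0.   0.4]
```

apply_moves(
  rows=[
    [0,0,0.08,0,0,0],
    [0,0,0.15,0,0,0],
    [0,0,0.15,0,0,0],
    [0,0,0.15,0,0,0],
  ],
)

```text
t: 16.5
tool_pos: [0.5806, 0.2474, 0.1519]
tool_rot: [-1.66, -1.944, -0.114]
contact_force: [0.6, -0.7, -2.0]
opening: 0.0586
```

apply_moves(
  rows=[
    [0,0,0.07,0,0,0],
    [0,0,0.07,0,0,0],
    [0,0,0.07,0,0,0],
  ],
)

```text
t: 16.8
tool_pos: [0.5804, 0.2477, 0.1513]
tool_rot: [-1.66, -1.944, -0.114]
contact_force: [0.9, -0.7, -1.0]
opening: 0.0584
```

```bash
python3 - <<'E'
from h import *
loc(*st())
E
```

```text
t 16.8 p [0.5804 0.2477 0.1513] x [-0.063  0.88   0.471] y [ 0.929  0.224 -0.295] z [-0.365  0.419 -0.831] q [ 0.082  0.312  1.538  0.466  1.658 -0.121] F [ 0.95 -0.71 -0.96] Ftool [-1.13  1.    0.16] Mtool [-0.37  -0.482 -0.039] op 0.0584
height above seat est mm 0.2 lat tool mm [-0.   0.5]
```

apply_moves(
  rows=[
    [0,0,0.06,0,0,0],
    [0,0,0.06,0,0,0],
    [0,0,0.06,0,0,0],
  ],
)

```text
t: 17.1
tool_pos: [0.5803, 0.2479, 0.1511]
tool_rot: [-1.66, -1.944, -0.114]
contact_force: [0.9, -1.8, 0.6]
opening: 0.0586
```

```bash
python3 - <<'E'
from h import *
loc(*st())
E
```

```text
t 17.1 p [0.5803 0.2479 0.1511] x [-0.063  0.88   0.471] y [ 0.929  0.224 -0.295] z [-0.365  0.419 -0.831] q [ 0.082  0.312  1.538  0.466  1.658 -0.121] F [ 0.91 -1.77  0.57] Ftool [-1.35  0.28 -1.55] Mtool [-0.21  -0.494 -0.034] op 0.0586
height above seat est mm 0.0 lat tool mm [0.  0.5]
```

Seated: it has travelled 6.0 mm since touching the pins and now shows a 2.6 N reaction. I release, holding the slight press.

apply_moves(
  rows=[
    [0,0,0.03,0,0,0],
    [0,0,0.03,0,0,0],
    [0,0,0.03,0,0,0],
    [0,0,0.03,0,0,0],
    [0,0,0,0,0,0],
    [0,0,0,0,0,0],
  ],
  grip=0,
  squeeze=20,
)

```text
t: 17.7
tool_pos: [0.5803, 0.2479, 0.1511]
tool_rot: [-1.66, -1.944, -0.114]
contact_force: [0.1, -0.5, 0.7]
opening: 0.0853
```

```bash
python3 - <<'E'
from h import *
loc(*st())
S=ctrl.get_image("scene");T=ctrl.get_image("top")
f=lambda d,x0,y0,w:cv2.convertScaleAbs(cv2.resize(d["color"][y0:y0+w,x0:x0+w],(400,400),interpolation=cv2.INTER_CUBIC),alpha=1.5,beta=10)
cv2.imwrite("pics/rel.png",np.hstack([f(S,260,120,50),f(T,140,175,50)]))
E
```

```text
t 17.7 p [0.5803 0.2479 0.1511] x [-0.063  0.88   0.471] y [ 0.929  0.224 -0.295] z [-0.365  0.419 -0.831] q [ 0.082  0.312  1.538  0.466  1.658 -0.121] F [ 0.13 -0.46  0.73] Ftool [-0.07 -0.19 -0.84] Mtool [-0.191 -0.209  0.027] op 0.0853
height above seat est mm -0.0 lat tool mm [0.  0.5]
```

View pics/rel.png

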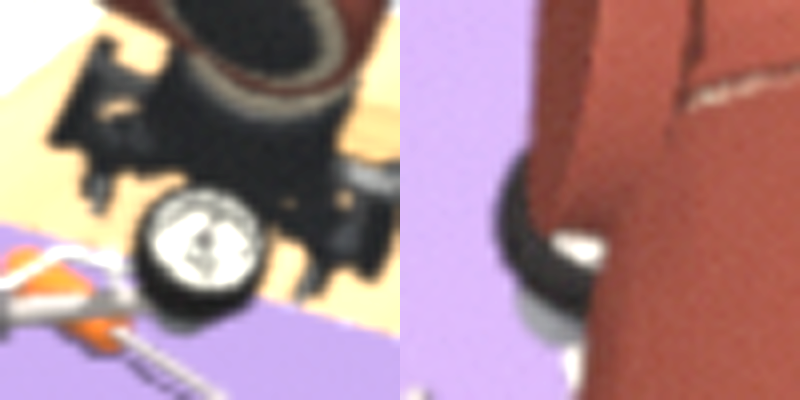

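The jaws are open on both sides of the seated wheel (scene about 286, 150) and the rotor is fully covered. I back out along the axle.

apply_moves(
  rows=[
    [0,0,-1,0,0,0],
    [0,0,-2,0,0,0],
    [0,0,-4,0,0,0],
    [0,0,-7,0,0,0],
    [0,0,-10,0,0,0],
    [0,0,-14,0,0,0],
    [0,0,-18,0,0,0],
    [0,0,-20,0,0,0],
    [0,0,-20,0,0,0],
  ],
)

```text
t: 18.7
tool_pos: [0.6556, 0.1624, 0.3222]
tool_rot: [-1.664, -1.948, -0.122]
contact_force: [0.4, -0.0, 0.8]
opening: 0.0856
```

```bash
python3 - <<'E'
from h import *
st()
S=ctrl.get_image("scene");T=ctrl.get_image("top")
f=lambda d,x0,y0,w:cv2.convertScaleAbs(cv2.resize(d["color"][y0:y0+w,x0:x0+w],(400,400),interpolation=cv2.INTER_CUBIC),alpha=1.5,beta=10)
cv2.imwrite("pics/end.png",np.hstack([f(S,260,120,50),f(T,140,175,50)]))
cv2.imwrite("pics/endf.png",np.hstack([cv2.resize(S["color"],(400,300)),cv2.resize(T["color"],(400,300))]))
E
```

```text
t 18.7 p [0.6556 0.1624 0.3222] x [-0.065  0.88   0.471] y [ 0.932  0.222 -0.287] z [-0.357  0.42  -0.834] q [-0.039  0.338  1.215  0.456  1.969 -0.098] F [ 0.39 -0.02  0.84] Ftool [ 0.36  0.12 -0.85] Mtool [-0.127 -0.192 -0.025] op 0.0856
```

View pics/end.png

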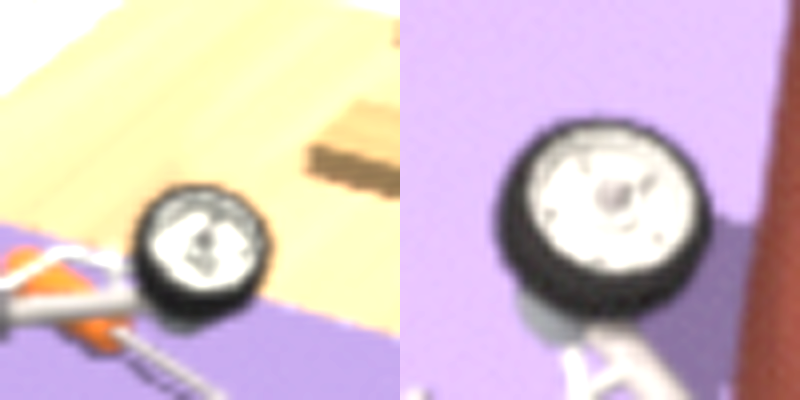

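View pics/endf.png

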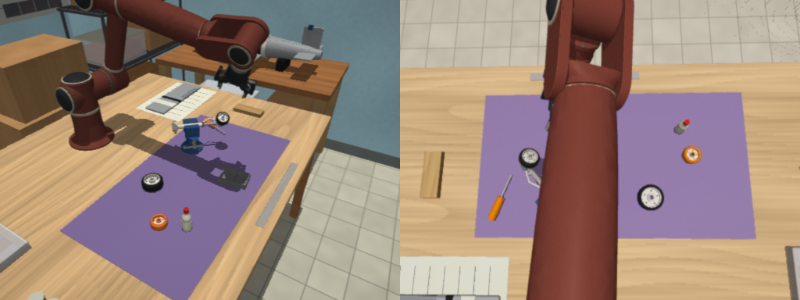

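The end view shows the wheel hanging on the axle exactly where it was at release (scene about 285, 150; top about 166, 202). The glue bottle, screwdriver and tray are unmoved, and the gripper is clear.

```bash
python3 - <<'E'
from station import ctrl
print(ctrl.finish_job())
E
```

```text
the job is handed in; nothing more can be done
None
```

The small black wheel is on the axle and the job is handed in, at about 19 s on the clock. I picked it up from the mat and slid it down the sloping axle. With about 2 N of pressure I turned it roughly 30° until the pins dropped into its pockets, then eased it down, let go and backed out.

**Last checks:**
- **Seating:** it travelled 6.0 mm past the point where it first touched the pins, which matches the pin height. The shoulder then pushed back with about 2.6 N, under the 4 N limit.
- **After letting go:** the wheel did not move. The glue bottle, screwdriver and tray look undisturbed in the last picture.
- **Forces:** the highest contact force I saw was about 6 N, once while closing on the wheel and once sideways as the bore met the axle's cone, which I corrected.

**Disagreements:**
- **Cameras:** the two views differed by 3–4 mm at the axle, which I settled by comparing the held wheel with the axle in both views and by feel.
- **Axle lean:** in the pictures the axle leans towards -y and slightly away from the robot, not towards it as described. I followed the pictures.
- **Full seating:** I judged this from travel and force. The shoulder itself cannot be seen under the wheel.

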